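# Turn the drained tray over under the wire shelf

## Task

The shallow steel tray was left upside down to drain on the mat under the low wire shelf. Turn it right way up and leave it lying flat on the mat beneath the shelf, without drawing it out from under the shelf and without moving the things around it. Which way its barrel handle then points does not matter.

Things in the scene. Friction and masses are not known exactly. Their poses are not given: they have to be found in the camera images.
- shelf: Fixed low shelf of chromed wires 42 mm apart, on four 14 mm legs at its corners, open on all sides. Origin on the bench top below the middle of its front edge (nearest the robot); x to its back, y along the front edge, z up. 260 mm deep (x 0 to 260), 460 mm wide; the underside of the wires is 280 mm above the bench. Two cartons stand on its ends.
- mat (a point): Centre of the top of the black mat fixed under the shelf: 240 mm (x) by 400 mm (y), 3 mm thick. Axes as the shelf's.
- tray: Loose shallow steel tray, about 330 g, 75 (x) by 150 (y) by 34 mm high, walls and floor 3 mm, one side open. Origin at the centre of the floor's outside; z points out of the open side, so z is up when right way up. Starts upside down on the mat, handle towards the robot's side. A flat stem (8 mm in y, 12 mm in z) runs 50 mm out from the middle of its -x wall.
- tray_middle (a point): Centre of the tray's 75 x 150 x 34 mm bulk (17 mm above its floor's outside). Axes as the tray's.
- tray_grip (a point): Centre of the white barrel on the stem's end: 30 mm in diameter and 30 mm long along the tray's y, flat ends. It turns freely on its axle, so a tray held by the barrel's ends swings about y and hangs down. 71.5 mm from the tray's middle along -x (34 mm from the wall; far wall's face 109 mm), 20 mm above the bench when the tray lies flat, either way up.
- reagent: Bystander: closed bottle, 56 mm in diameter, 120 mm high, standing under one end of the shelf. Origin at the centre of its foot.
- pen_cup: Bystander: dark steel cup, 72 mm in diameter, 95 mm high, standing beside the shelf. Origin at the centre of its foot.
- tube_rack: Bystander: white block rack 70 x 150 x 50 mm with three capped tubes up to 86 mm high, standing beside the shelf. Origin at the centre of its foot.
Mind the look-alikes: they are no part of the job. Of the things shaped like the tray, the steel one is meant.

How it is judged:
By the outcome, as a careful person would: the job done as asked, in the order asked, and still so for the second after the job is handed in, with the robot touching nothing.
It also fails if it takes over 61 s, if anything falls off the work surface, if the arm or the gripper's body presses on something with over 40 N, if the wrist force passes 120 N, or if a joint passes its speed limit or range.

## Robot

A 6-joint arm with a two-finger parallel gripper is mounted at the origin on the work surface. World frame = base frame: x ahead of the robot, y to its left, z up, the work surface at z = 0. Lengths are in mm, angles in rad, forces in N, time in s.
With the tool pointing down it reaches from about 275 to 825 mm from the base axis. Payload 5.2 kg.
Tool frame: the origin (TCP) lies at the very end of the fingers, on their centre line; the grasp point (between the pads) lies 19 mm behind it; z points along the fingers, y is the direction in which the jaws open and shut (so a half turn about z gives the same grasp; the last joint's range is limited). The gripper opens to 93 mm and grips with 3 to 60 N. Pads are 15 mm wide; open, the fingers measure 128 mm over their backs; the gripper's body (75 mm by 188 mm) begins 65 mm behind the grasp point.
Start: joints at [0.911, 0.259, 1.535, -0, 1.348, -0.203], TCP at [242.573, 493.623, 218.653] pointing down, gripper open.
Joint ranges: [-3.14, 3.14], [-0.91, 2.08], [0.19, 2.58], [-1.22, 4.36], [0.22, 2.71], [-3.12, 3.12]. Speed limits (rad/s): [2.57, 2.57, 3.14, 3.14, 3.14, 3.14].

## Interface

Orientations are given as [roll, pitch, yaw] about the fixed x, y, z axes, in that order (R = Rz(yaw) Ry(pitch) Rx(roll)).
In Python, from bench import robot gives the robot as it stands. The module is installed in compiled form; this text tells all that it offers. Calls block until the motion is done:
- robot.move_ptp(position, orientation): joint-space move of the TCP to a pose.
- robot.move_linear(position, ori=None, speed=150, f_stop=None): straight line of the TCP; ori=None keeps the orientation; speed is the mean speed in mm/s. With f_stop (N) it stops when the force on the tool has changed by that much, and returns True; else False.
- robot.move_j(angles): joint-space move.
- robot.move_gripper(opening): opening from 0.0 (shut) to 1.0 (fully open); the grip force is fixed at half the most; returns when the fingers have stopped.
- robot.sleep(seconds).
- robot.inverse_kinematics(position, orientation): joint angles nearest the present ones, or None.
- robot.get_image(name): name is "scene" or "side" or "wrist"; returns a dict with "img" (384x512x3 uint8, blue, green, red), "fovy" (degrees; the focal length in pixels is half the picture's height over the tangent of half this angle, whatever the lens; pixels are square), "cx", "cy" (the principal point, pixels), "eye" and "orientation" of the camera in the world. Camera axes: x right, y down, z forward; pixel columns grow to the right and rows downward; lengths in mm; the calibration is good to about 2 mm. The wrist camera is an equidistant fisheye: a pixel r from the principal point sees the ray r / f radians off the axis. A picture is of the moment at which its call begins. There is no depth.
A pose or a line that the arm cannot do raises robot.MotionError and nothing moves.
- robot.hand_in(): hands the job in, once; it reports no verdict.
Readings, each from a call of its own:
- robot.current_t(): time.
- robot.current_qpos(): joint angles.
- robot.current_joint_vel(): joint speeds.
- robot.current_joint_efforts(): joint torques, N m.
- robot.current_tcp_pos(): TCP position.
- robot.current_eef_rot(): TCP orientation.
- robot.current_contact_force(): force on the tool from outside, world axes, zero at the start.
- robot.current_ft_torque(): the same for the moment, N m.
- robot.current_gripper_width(): opening from 0.0 (shut) to 1.0 (fully open).
Only numpy, scipy, OpenCV 4.12 (cv2) and the standard library are available. Lean on these libraries where they do the work, as an engineer would, in place of code of your own. Each camera call takes 0.05 s, during which the arm holds its last target.

## Working session

There is one attempt and no reset: what is moved stays moved. The work goes in short steps, each a Python script; the robot and the scene stay as the last script left them, time stands still between calls to the robot, and variables do not carry over. Pictures are saved under pics/ and viewed, and the job is handed in when it is done.

```bash
mkdir -p pics; ls; python3 - <<'E'
from bench import robot
import cv2
for n in ["scene","side","wrist"]:
    d=robot.get_image(n); cv2.imwrite(f"pics/a_{n}.png",d["img"])
    print(n,d["fovy"],d["cx"],d["cy"],d["eye"],d["orientation"])
print(robot.current_t())
E
```

```text
pics
scene 44.90443274794228 254.43491864249083 195.6602415069709 [ 568.12337431 -756.29101363 1036.34246212] [-2.46601977 -0.00282451  0.01621756]
side 45.728652091116174 258.0626910265603 190.1750014592825 [ 189.65954419 -492.66706253  857.7947906 ] [-2.47649112  0.01425444 -0.60054596]
wrist 65.70646984690485 255.3562657215807 198.03274803871145 [180.23197017 523.0210221  383.92826691] [2.89097127e+00 2.53191550e-03 1.11453247e+00]
0.15
```

View pics/a_scene.png

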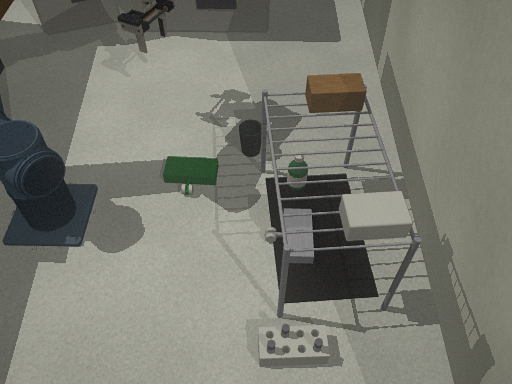

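View pics/a_side.png

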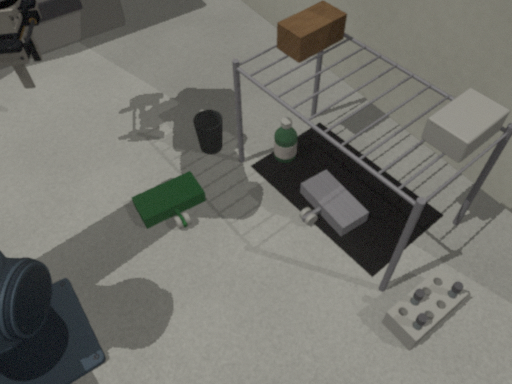

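View pics/a_wrist.png

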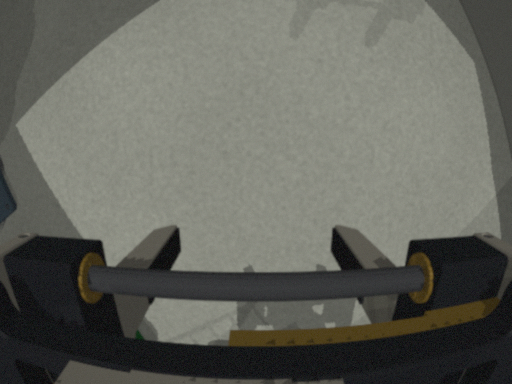

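The steel tray is under the shelf, at scene (298,235) and side (333,202). The green tray, at scene (190,170) and side (168,198), lies in the open off the mat, so it's the look-alike. I'll confirm this in an enlarged crop.

```bash
python3 - <<'E'
import cv2
a=cv2.imread("pics/a_scene.png")[150:320,230:430]; b=cv2.imread("pics/a_side.png")[110:300,220:450]
cv2.imwrite("pics/b1.png",cv2.resize(a,None,fx=3.5,fy=3.5,interpolation=cv2.INTER_CUBIC))
cv2.imwrite("pics/b2.png",cv2.resize(b,None,fx=3.1,fy=3.1,interpolation=cv2.INTER_CUBIC))
E
```

```text
(no output)
```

View pics/b1.png

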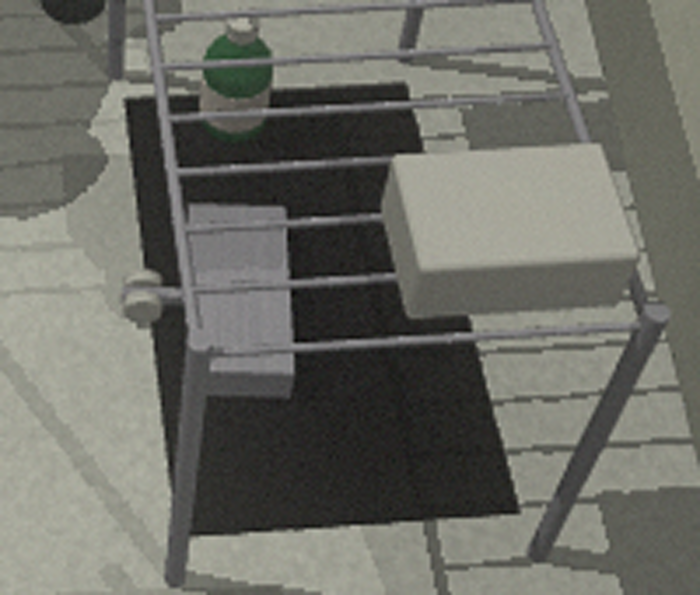

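View pics/b2.png

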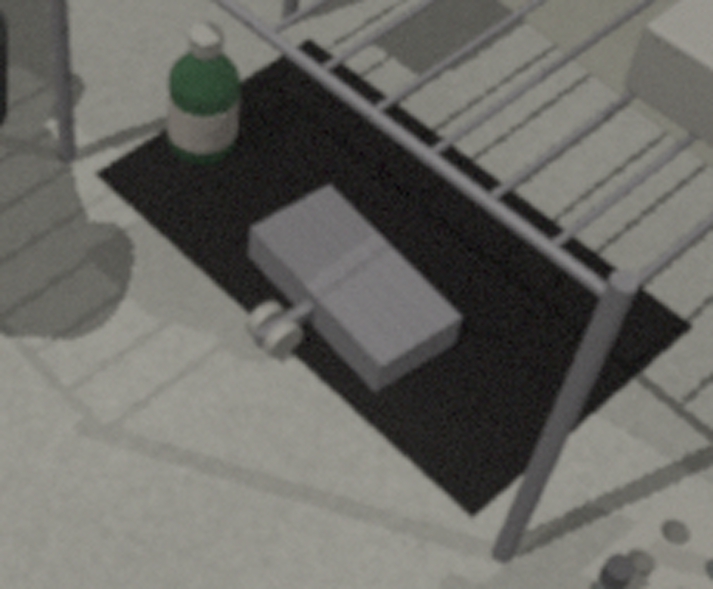

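```bash
cat > h.py <<'E'
import numpy as np, cv2
from scipy.spatial.transform import Rotation as R
CAM={"scene":(44.90443,254.435,195.660,[568.12337431,-756.29101363,1036.34246212],[-2.46601977,-0.00282451,0.01621756]),
"side":(45.72865,258.063,190.175,[189.65954419,-492.66706253,857.7947906],[-2.47649112,0.01425444,-0.60054596])}
def ray(c,u,v):
    f,cx,cy,e,o=CAM[c]; F=192/np.tan(np.radians(f/2))
    d=R.from_euler('xyz',o).apply([(u-cx)/F,(v-cy)/F,1]); return np.array(e),d
def onz(c,u,v,z):
    e,d=ray(c,u,v); return e+d*(z-e[2])/d[2]
def tri(a,b):
    A=0;B=0
    for e,d in (a,b):
        d=d/np.linalg.norm(d); P=np.eye(3)-np.outer(d,d); A=A+P; B=B+P@e
    return np.linalg.solve(A,B)
E
python3 - <<'E'
from h import *
np.set_printoptions(precision=1,suppress=True)
s=lambda x,y:(x/3.1+220-.5+.16,y/3.1+110-.5+.16)
q=lambda x,y:(x/3.5+230-.36,y/3.5+150-.36)
print("mat side",[onz("side",*s(*p),3) for p in [(98,173),(473,515),(690,325),(308,42)]])
print("mat scene",[onz("scene",*q(*p),3) for p in [(126,98),(190,535),(520,513),(406,84)]])
print("tray side",[onz("side",*s(*p),37) for p in [(250,230),(333,186),(462,321),(378,366)]])
print("tray scene",[onz("scene",*q(*p),37) for p in [(189,205),(286,207),(295,372),(210,368)]])
print("barrel",onz("side",*s(275,329),20),onz("scene",*q(143,297),20),tri(ray("side",*s(275,329)),ray("scene",*q(143,297))))
print("foot",onz("side",*s(503,555),0),onz("scene",*q(176,583),0),onz("scene",*q(540,557),0))
print("bottle",onz("side",*s(203,158),3),onz("scene",*q(236,135),3))
E
```

```text
mat side [array([588.9, 141.7,   3. ]), array([ 624.8, -254.4,    3. ]), array([ 861.7, -231.2,    3. ]), array([822.1, 162.1,   3. ])]
mat scene [array([589.5, 140.3,   3. ]), array([ 633.9, -256.5,    3. ]), array([ 863.5, -235.9,    3. ]), array([826.6, 160.4,   3. ])]
tray side [array([634.3,   4.3,  37. ]), array([712.6,   2.2,  37. ]), array([ 706.3, -147.3,   37. ]), array([ 632.7, -142.3,   37. ])]
tray scene [array([637.5,   2.5,  37. ]), array([712.1,   2. ,  37. ]), array([ 709.7, -145.6,   37. ]), array([ 649.1, -143.4,   37. ])]
barrel [602.1 -68.4  20. ] [602.1 -71.9  20. ] [602.6 -68.6  17.5]
foot [ 622.3 -286.2    0. ] [ 623.8 -290.3    0. ] [ 873.1 -267.1    0. ]
bottle [667.5 106.1   3. ] [680.3 101.6   3. ]
```

```bash
python3 - <<'E'
from bench import robot
import numpy as np
from scipy.spatial.transform import Rotation as R
print(robot.current_eef_rot())
Rt=R.from_euler('xyz',robot.current_eef_rot())
d=np.array([180.232,523.02,383.93])-robot.current_tcp_pos()
print("cam in tool",Rt.inv().apply(d))
E
```

```text
[-3.14028825e+00 -2.49610361e-04  2.68480112e+00]
cam in tool [  68.88362092   -0.92542712 -165.87959644]
```

```bash
cat >> h.py <<'E'
YAW=-0.02
def ori(p,yaw=None):
    yaw=YAW if yaw is None else yaw
    c,s=np.cos(p),np.sin(p)
    M=np.array([[-s,0,c],[0,1,0],[-c,0,-s]])
    return (R.from_euler('z',yaw)*R.from_matrix(M)).as_euler('xyz').tolist()
def tcp(b,p,ext=8,yaw=None):
    "TCP for barrel centre b held ext mm behind the TCP"
    yaw=YAW if yaw is None else yaw
    return (np.array(b,float)+ext*np.array([np.cos(p)*np.cos(yaw),np.cos(p)*np.sin(yaw),-np.sin(p)])).tolist()
E
python3 - <<'E'
from bench import robot
from h import *
np.set_printoptions(precision=3,suppress=True)
A=[];B=[]
for x in (400,500,600,700):
  for z in (100,200,300):
    for p in (0.9,1.2,1.5):
      q=robot.inverse_kinematics([x,0,z],ori(p,0))
      if q is None: continue
      q=np.array(q); 
      a,b,c=q[1],q[1]+q[2],q[1]+q[2]+q[4]
      if abs(q[3])>.05 and abs(abs(q[3])-np.pi)>.05: continue
      A.append([1,0,np.sin(a),np.cos(a),np.sin(b),np.cos(b),np.sin(c),np.cos(c)][:]);B.append(x)
      A.append([0,1,np.cos(a),-np.sin(a),np.cos(b),-np.sin(b),np.cos(c),-np.sin(c)]);B.append(z)
s,res,_,_=np.linalg.lstsq(np.array(A),np.array(B),rcond=None);print(s,res,len(B))
for b,p in [((560,-69,60),.6),((602,-70,20),.6),((602,-70,20),.7),((650,-71,130),.6),((740,-72,60),.8),((740,-72,20),.8),((740,-72,20),.9),((740,-72,20),.7)]:
    q=robot.inverse_kinematics(tcp(b,p),ori(p)); print(b,p,None if q is None else np.array(q))
E
```

```text
[ -126.448 -2628.711   531.219     1.373   425.437    59.615 -2469.914
  -335.414] [0.074] 24
(560, -69, 60) 0.6 [-0.655  0.492  2.52   2.445  0.869  1.671]
(602, -70, 20) 0.6 [-0.569  0.635  2.424  2.56   0.901  1.626]
(602, -70, 20) 0.7 [-0.533  0.542  2.368  2.498  0.676  1.752]
(650, -71, 130) 0.6 [-0.495  0.328  2.266  2.294  0.527  2.063]
(740, -72, 60) 0.8 [-0.362  0.513  1.952  1.834  0.244  2.621]
(740, -72, 20) 0.8 [-0.362  0.59   1.967  2.146  0.282  2.297]
(740, -72, 20) 0.9 None
(740, -72, 20) 0.7 [-0.38   0.622  2.034  2.461  0.442  1.965]
```

```bash
cat >> h.py <<'E'
def frames(q):
    z=lambda t:R.from_euler('z',t); y=lambda t:R.from_euler('y',t)
    F=[z(q[0])]
    for f in (y(q[1]),y(q[2]),z(q[3]),y(q[4]),z(q[5])): F.append(F[-1]*f)
    return F
E
python3 - <<'E'
from bench import robot
from h import *
np.set_printoptions(precision=2,suppress=True)
rng=np.random.default_rng(0)
A=[];B=[];O=[]
for i in range(150):
    pos=rng.uniform([350,-350,20],[750,350,450]); o=ori(rng.uniform(.2,1.9),rng.uniform(-.8,.8))
    q=robot.inverse_kinematics(pos.tolist(),o)
    if q is None: continue
    F=frames(q); O.append((F[-1].inv()*R.from_euler('xyz',o)).as_rotvec())
    A.append(np.hstack([np.eye(3)]+[f.as_matrix() for f in F])); B.append(pos)
s,res,rk,sv=np.linalg.lstsq(np.vstack(A),np.hstack(B),rcond=1e-9)
print(len(B),rk,np.array(O)[:5]); print(s.reshape(-1,3)); print(np.abs(np.vstack(A)@s-np.hstack(B)).max())
E
```

```text
133 15 [[-0.   -0.    1.57]
 [-0.   -0.    1.57]
 [ 0.   -0.    1.57]
 [-0.   -0.    1.57]
 [ 0.   -0.    1.57]]
[[ -0.     0.   110.85]
 [  0.    36.93 110.85]
 [ -0.    36.93 534.4 ]
 [ 60.2   36.93 212.95]
 [  0.    -0.   212.95]
 [ -0.     0.   183.43]
 [ -0.    -0.   183.43]]
1.1368683772161603e-12
```

```bash
cat >> h.py <<'E'
def fk(q):
    F=frames(q); p=np.array([0,0,221.7]); 
    sh=p+F[0].apply([0,110.8,0]); el=sh+F[1].apply([0,0,534.4]); e2=el+F[2].apply([60.2,0,0]); w=e2+F[2].apply([0,0,425.9]); t=w+F[5].apply([0,0,366.86])
    b=w+F[5].apply([0,0,280]); c=t+(F[5]*R.from_euler('z',np.pi/2)).apply([69,0,-166])
    return dict(el=el,e2=e2,w=w,body=b,cam=c,t=t)
E
python3 - <<'E'
from bench import robot
from h import *
np.set_printoptions(precision=2,suppress=True,linewidth=150)
print("green",[onz("side",u,v,37) for u,v in [(134,198),(190,175),(204,192),(148,223)]],"cup",onz("side",209,150,0),"rack",onz("side",430,300,25))
q0=np.array(robot.current_qpos()); print(fk(q0)['t'])
b,p=(536,-68.5,66),.6
q1=np.array(robot.inverse_kinematics(tcp(b,p,10),ori(p))); print(q1)
for s in np.linspace(0,1,9):
    f=fk(q0+s*(q1-q0)); print({k:v.round() for k,v in f.items() if k!='e2'})
for b,p in [((602,-69.7,20),.6),((620,-70,80),.5),((632,-70,132),.5),((649,-70.5,115),.5),((714,-72,92),.55),((750,-72.5,50),.65),((758,-73,21),.7)]:
    q=robot.inverse_kinematics(tcp(b,p,10),ori(p)); print(b,p,None if q is None else np.array(q), None if q is None else fk(q)['w'])
E
```

```text
green [array([300.28, 188.37,  37.  ]), array([438.06, 174.89,  37.  ]), array([439.5 , 111.82,  37.  ]), array([296.25, 107.83,  37.  ])] cup [530.61 250.6    0.  ] rack [ 669.34 -362.8    25.  ]
[242.33 493.29 218.03]
[-0.71  0.47  2.57  2.4   0.9   1.65]
{'el': array([ -4., 176., 738.]), 'w': array([243., 494., 585.]), 'body': array([242., 493., 305.]), 'cam': array([181., 524., 384.]), 't': array([242., 493., 218.])}
{'el': array([ 42., 182., 734.]), 'w': array([326., 425., 520.]), 'body': array([256., 470., 253.]), 'cam': array([240., 513., 347.]), 't': array([234., 484., 170.])}
{'el': array([ 90., 177., 730.]), 'w': array([384., 339., 460.]), 'body': array([283., 454., 226.]), 'cam': array([318., 484., 320.]), 't': array([251., 489., 153.])}
{'el': array([137., 159., 726.]), 'w': array([413., 245., 407.]), 'body': array([333., 432., 215.]), 'cam': array([403., 423., 293.]), 't': array([308., 490., 156.])}
{'el': array([180., 129., 721.]), 'w': array([414., 152., 361.]), 'body': array([402., 388., 210.]), 'cam': array([474., 328., 258.]), 't': array([398., 461., 163.])}
{'el': 
[... 530 characters left out ...]
': array([242., -63., 267.]), 'body': array([473., -67., 109.]), 'cam': array([368., -65.,  97.]), 't': array([544., -69.,  60.])}
(602, -69.7, 20) 0.6 [-0.57  0.64  2.42  2.56  0.9   1.63] [307.53 -63.81 221.5 ]
(620, -70, 80) 0.5 [-0.57  0.54  2.42  2.53  0.91  1.69] [306.89 -63.74 251.09]
(632, -70, 132) 0.5 [-0.54  0.38  2.37  2.43  0.74  1.86] [318.89 -63.74 303.09]
(649, -70.5, 115) 0.5 [-0.52  0.44  2.34  2.49  0.76  1.82] [335.89 -64.24 286.09]
(714, -72, 92) 0.55 [-0.43  0.52  2.16  2.51  0.61  1.88] [409.83 -65.92 278.52]
(750, -72.5, 50) 0.65 [-0.38  0.59  2.03  2.46  0.46  1.98] [465.97 -66.82 265.97]
(758, -73, 21) 0.7 [-0.37  0.64  1.99  2.44  0.41  2.  ] [485.12 -67.54 250.89]
```

```bash
python3 - <<'E'
from bench import robot
from h import *
np.set_printoptions(precision=2,suppress=True,linewidth=150)
q0=np.array(robot.current_qpos())
q1=np.array(robot.inverse_kinematics(tcp((536,-68.5,66),.6,10),ori(.6)))
W=[q0,np.array([.9,-.5,2.1,0,1.4,-.2]),np.array([-.71,-.5,2.4,2.4,.9,1.65]),q1]
for a,b in zip(W,W[1:]):
  for s in np.linspace(0,1,7):
    f=fk(a+s*(b-a)); print({k:v.round() for k,v in f.items() if k not in('e2','el')})
  print()
E
```

```text
{'w': array([243., 494., 585.]), 'body': array([242., 493., 305.]), 'cam': array([181., 524., 384.]), 't': array([242., 493., 218.])}
{'w': array([206., 445., 611.]), 'body': array([210., 450., 331.]), 'cam': array([147., 479., 410.]), 't': array([211., 451., 244.])}
{'w': array([168., 395., 629.]), 'body': array([176., 405., 349.]), 'cam': array([112., 433., 428.]), 't': array([178., 408., 263.])}
{'w': array([129., 344., 639.]), 'body': array([141., 360., 359.]), 'cam': array([ 76., 386., 437.]), 't': array([145., 365., 273.])}
{'w': array([ 91., 295., 640.]), 'body': array([107., 315., 361.]), 'cam': array([ 41., 340., 439.]), 't': array([112., 322., 275.])}
{'w': array([ 53., 246., 633.]), 'body': array([ 74., 272., 355.]), 'cam': array([  7., 296., 432.]), 't': array([ 80., 280., 269.])}
{'w': array([ 17., 200., 618.]), 'body': array([ 42., 231., 341.]), 'cam': array([-26., 254., 417.]), 't': array([ 50., 241., 255.])}

{'w': array([ 17., 200., 618.]), 'body': array([ 42., 231., 341.]), 'cam': array([-26., 254., 417.]), 't': array([ 50., 241., 255.])}
{'w': array([ 67., 186., 59
[... 1030 characters left out ...]
, -73., 532.])}
{'w': array([216., -40., 424.]), 'body': array([493., -83., 433.]), 'cam': array([ 412., -101.,  369.]), 't': array([579., -96., 436.])}
{'w': array([231., -53., 384.]), 'body': array([505., -94., 348.]), 'cam': array([ 416., -105.,  294.]), 't': array([ 591., -107.,  337.])}
{'w': array([240., -61., 344.]), 'body': array([506., -95., 264.]), 'cam': array([ 409., -100.,  222.]), 't': array([ 588., -106.,  239.])}
{'w': array([243., -64., 305.]), 'body': array([494., -86., 183.]), 'cam': array([393., -86., 156.]), 't': array([572., -93., 146.])}
{'w': array([242., -63., 267.]), 'body': array([473., -67., 109.]), 'cam': array([368., -65.,  97.]), 't': array([544., -69.,  60.])}
```

```bash
python3 - <<'E'
from bench import robot
from h import *
np.set_printoptions(precision=2,suppress=True,linewidth=150)
q0=np.array(robot.current_qpos())
q1=np.array(robot.inverse_kinematics(tcp((526,-68.5,73),.6,10),ori(.6)))
print(q1)
W=[q0,np.array([.7,-.2,2.1,0.6,1.3,.2]),np.array([-.71,.0,2.5,2.2,.55,1.65]),q1]
for a,b in zip(W,W[1:]):
  for s in np.linspace(0,1,7):
    f=fk(a+s*(b-a)); print({k:v.round() for k,v in f.items() if k not in('e2','el')})
  print()
E
```

```text
None
{'w': array([243., 494., 585.]), 'body': array([242., 493., 305.]), 'cam': array([181., 524., 384.]), 't': array([242., 493., 218.])}
{'w': array([233., 452., 587.]), 'body': array([210., 467., 308.]), 'cam': array([159., 501., 394.]), 't': array([203., 472., 222.])}
{'w': array([219., 411., 586.]), 'body': array([176., 444., 311.]), 'cam': array([137., 479., 402.]), 't': array([163., 454., 226.])}
{'w': array([203., 372., 582.]), 'body': array([142., 424., 313.]), 'cam': array([116., 459., 409.]), 't': array([123., 440., 230.])}
{'w': array([185., 334., 574.]), 'body': array([108., 406., 315.]), 'cam': array([ 95., 439., 414.]), 't': array([ 84., 429., 235.])}
{'w': array([164., 298., 564.]), 'body': array([ 74., 391., 316.]), 'cam': array([ 74., 421., 417.]), 't': array([ 46., 420., 239.])}
{'w': array([141., 263., 551.]), 'body': array([ 42., 379., 316.]), 'cam': array([ 55., 404., 417.]), 't': array([ 11., 415., 243.])}

{'w': array([141., 263., 551.]), 'body': array([ 42., 379., 316.]), 'cam': array([ 55., 404., 417.]), 't': array([ 11., 415., 243.])}
{'w': array([195., 222
[... 191 characters left out ...]
y([305., 350., 401.]), 't': array([255., 470., 276.])}
{'w': array([256., 110., 454.]), 'body': array([371., 329., 324.]), 'cam': array([401., 241., 373.]), 't': array([407., 397., 284.])}
{'w': array([261.,  50., 426.]), 'body': array([463., 207., 311.]), 'cam': array([442., 106., 330.]), 't': array([525., 255., 275.])}
{'w': array([251.,  -5., 401.]), 'body': array([498.,  52., 282.]), 'cam': array([424., -22., 278.]), 't': array([575.,  70., 245.])}
{'w': array([229., -51., 379.]), 'body': array([467., -99., 239.]), 'cam': array([ 363., -113.,  227.]), 't': array([ 541., -114.,  196.])}
Traceback (most recent call last):
TypeError: unsupported operand type(s) for -: 'NoneType' and 'float'
```

```bash
python3 - <<'E'
from bench import robot
from h import *
np.set_printoptions(precision=2,suppress=True,linewidth=150)
q0=np.array(robot.current_qpos())
q1=np.array(robot.inverse_kinematics(tcp((536,-68.5,66),.6,10),ori(.6)))
W=[q0,np.array([-.1,-.1,2.0,0.6,1.3,.2]),np.array([-1.1,.1,2.5,2.2,.55,1.65]),q1]
for a,b in zip(W,W[1:]):
  for s in np.linspace(0,1,7):
    f=fk(a+s*(b-a)); print({k:v.round() for k,v in f.items() if k not in('e2','el')})
  print()
E
```

```text
{'w': array([243., 494., 585.]), 'body': array([242., 493., 305.]), 'cam': array([181., 524., 384.]), 't': array([242., 493., 218.])}
{'w': array([297., 423., 585.]), 'body': array([277., 441., 306.]), 'cam': array([231., 481., 392.]), 't': array([270., 447., 220.])}
{'w': array([335., 349., 584.]), 'body': array([302., 392., 309.]), 'cam': array([273., 436., 400.]), 't': array([292., 405., 224.])}
{'w': array([357., 274., 580.]), 'body': array([320., 345., 312.]), 'cam': array([310., 388., 407.]), 't': array([309., 368., 229.])}
{'w': array([363., 202., 575.]), 'body': array([334., 303., 316.]), 'cam': array([339., 339., 414.]), 't': array([325., 335., 235.])}
{'w': array([357., 136., 568.]), 'body': array([345., 265., 320.]), 'cam': array([363., 288., 420.]), 't': array([341., 305., 243.])}
{'w': array([340.,  77., 559.]), 'body': array([354., 229., 324.]), 'cam': array([381., 237., 425.]), 't': array([358., 276., 251.])}

{'w': array([340.,  77., 559.]), 'body': array([354., 229., 324.]), 'cam': array([381., 237., 425.]), 't': array([358., 276., 251.])}
{'w': array([340.,  22., 51
[... 1108 characters left out ...]
ray([ 219., -124.,  326.]), 'body': array([ 434., -203.,  165.]), 'cam': array([ 331., -186.,  157.]), 't': array([ 501., -228.,  115.])}
{'w': array([ 227., -110.,  311.]), 'body': array([ 449., -169.,  150.]), 'cam': array([ 345., -157.,  140.]), 't': array([ 518., -188.,  101.])}
{'w': array([234., -95., 296.]), 'body': array([ 460., -135.,  136.]), 'cam': array([ 356., -126.,  125.]), 't': array([ 530., -148.,   87.])}
{'w': array([238., -79., 281.]), 'body': array([ 468., -101.,  123.]), 'cam': array([364., -96., 111.]), 't': array([ 539., -108.,   73.])}
{'w': array([242., -63., 267.]), 'body': array([473., -67., 109.]), 'cam': array([368., -65.,  97.]), 't': array([544., -69.,  60.])}
```

```bash
python3 - <<'E'
from bench import robot
from h import *
np.set_printoptions(precision=2,suppress=True,linewidth=150)
q0=np.array(robot.current_qpos())
q1=np.array(robot.inverse_kinematics(tcp((536,-68.5,66),.6,10),ori(.6)))
W=[q0,np.array([-1.1,-.1,2.0,0.,1.24,.2]),np.array([-1.2,.1,2.5,2.2,.55,1.65]),q1]
for a,b in zip(W,W[1:]):
  for s in np.linspace(0,1,7):
    f=fk(a+s*(b-a)); print({k:v.round() for k,v in f.items() if k not in('e2')})
  print()
E
```

```text
{'el': array([ -4., 176., 738.]), 'w': array([243., 494., 585.]), 'body': array([242., 493., 305.]), 'cam': array([181., 524., 384.]), 't': array([242., 493., 218.])}
{'el': array([ 28., 151., 746.]), 'w': array([363., 368., 585.]), 'body': array([363., 368., 305.]), 'cam': array([318., 420., 384.]), 't': array([363., 368., 218.])}
{'el': array([ 46., 125., 751.]), 'w': array([431., 220., 584.]), 'body': array([430., 220., 304.]), 'cam': array([409., 286., 383.]), 't': array([430., 220., 217.])}
{'el': array([ 53., 106., 754.]), 'w': array([444.,  69., 580.]), 'body': array([444.,  69., 300.]), 'cam': array([451., 138., 379.]), 't': array([444.,  69., 213.])}
{'el': array([ 56.,  96., 756.]), 'w': array([410., -66., 575.]), 'body': array([411., -66., 295.]), 'cam': array([443.,  -6., 374.]), 't': array([411., -66., 208.])}
{'el': array([ 61.,  95., 756.]), 'w': array([ 340., -173.,  568.]), 'body': array([ 341., -173.,  288.]), 'cam': array([ 395., -130.,  367.]), 't': array([ 341., -173.,  201.])}
{'el': array([ 75.,  98., 753.]), 'w': array([ 249., -244.,  559.]), 'body': array([ 2
[... 1885 characters left out ...]
{'el': array([178., -60., 734.]), 'w': array([ 221., -122.,  311.]), 'body': array([ 440., -192.,  150.]), 'cam': array([ 337., -174.,  140.]), 't': array([ 508., -213.,  101.])}
{'el': array([202., -70., 724.]), 'w': array([ 230., -103.,  296.]), 'body': array([ 455., -150.,  136.]), 'cam': array([ 352., -138.,  125.]), 't': array([ 525., -165.,   87.])}
{'el': array([229., -75., 711.]), 'w': array([237., -83., 281.]), 'body': array([ 466., -109.,  123.]), 'cam': array([ 362., -102.,  111.]), 't': array([ 537., -117.,   73.])}
{'el': array([257., -76., 697.]), 'w': array([242., -63., 267.]), 'body': array([473., -67., 109.]), 'cam': array([368., -65.,  97.]), 't': array([544., -69.,  60.])}
```

```bash
python3 - <<'E'
from bench import robot
from h import *
np.set_printoptions(precision=2,suppress=True)
q1=robot.inverse_kinematics(tcp((536,-68.5,66),.6,10),ori(.6))
for q in [[-1.1,-.1,2.0,0.,1.24,.2],[-1.2,.1,2.5,2.2,.55,1.65],list(q1)]: robot.move_j(q)
for n in ["side","wrist"]: cv2.imwrite(f"pics/c_{n}.png",robot.get_image(n)["img"])
print(robot.current_t(),robot.current_tcp_pos(),robot.current_contact_force())
E
```

```text
5.9417 [544.63 -69.96  61.03] [-0.48  0.24 -0.17]
```

View pics/c_side.png

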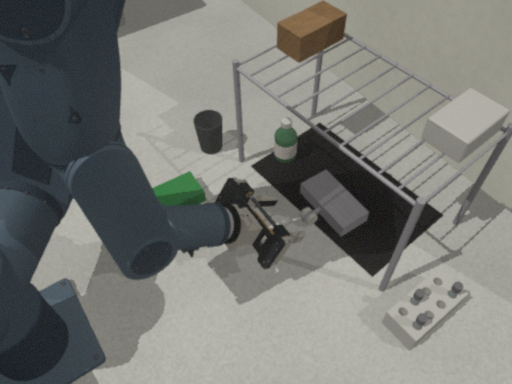

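View pics/c_wrist.png

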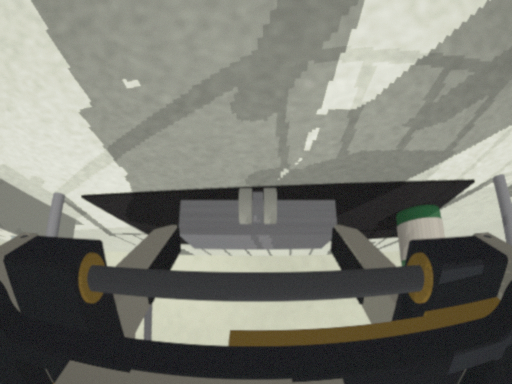

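The wrist view shows the steel tray's white barrel at (258,205), midway between the fingers and square to the jaws. The approach is aligned, so I'll go in and grip.

```bash
python3 - <<'E'
from bench import robot
from h import *
np.set_printoptions(precision=2,suppress=True)
print(robot.move_linear(tcp((601.5,-69.7,20.5),.6,10),ori(.6),speed=80,f_stop=8))
print(robot.current_tcp_pos(),robot.current_contact_force())
for n in ["wrist"]: cv2.imwrite(f"pics/d_{n}0.png",robot.get_image(n)["img"])
robot.move_gripper(0.0)
print(robot.current_gripper_width()*93,robot.current_contact_force(),robot.current_t())
for n in ["side","wrist"]: cv2.imwrite(f"pics/d_{n}.png",robot.get_image(n)["img"])
E
```

```text
False
[609.39 -69.75  14.94] [ 0.19 -0.2   0.62]
29.796672908752065 [ 0.18 -0.55  0.29] 8.1417
```

View pics/d_side.png

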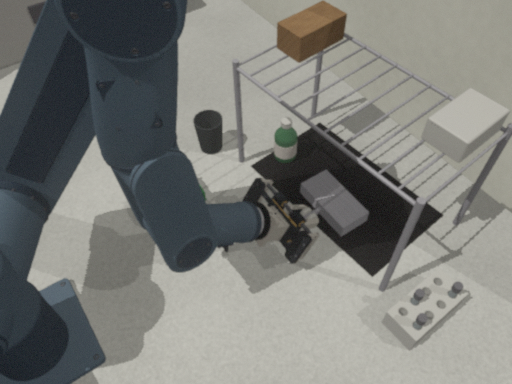

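View pics/d_wrist.png

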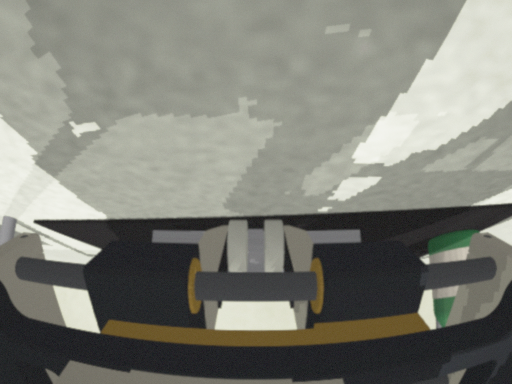

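```bash
python3 - <<'E'
from bench import robot
from h import *
np.set_printoptions(precision=2,suppress=True)
for b,p,s in [((612,-69.7,60),.55,60),((632,-70,100),.5,60),((640,-70.3,128),.5,40)]:
    print(robot.move_linear(tcp(b,p,10),ori(p),speed=s)); print(robot.current_contact_force(),robot.current_gripper_width()*93)
robot.sleep(.3)
print(robot.current_tcp_pos(),robot.current_t())
for n in ["scene","side","wrist"]: cv2.imwrite(f"pics/e_{n}.png",robot.get_image(n)["img"])
E
```

```text
False
[-1.33 -0.16  0.07] 29.97989886989061
False
[-2.39 -0.43  4.44] 29.462915971387496
False
[ 0.64 -0.25 -3.24] 30.074982756808712
[648.57 -70.43 122.78] 11.1583
```

View pics/e_side.png

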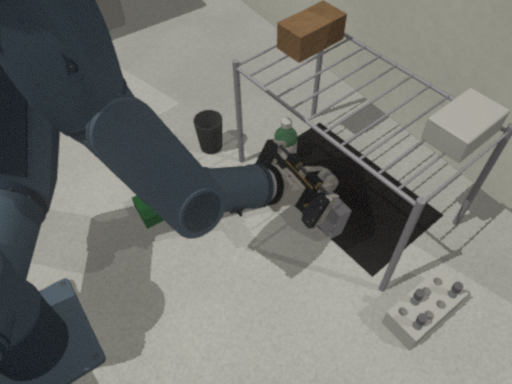

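View pics/e_wrist.png

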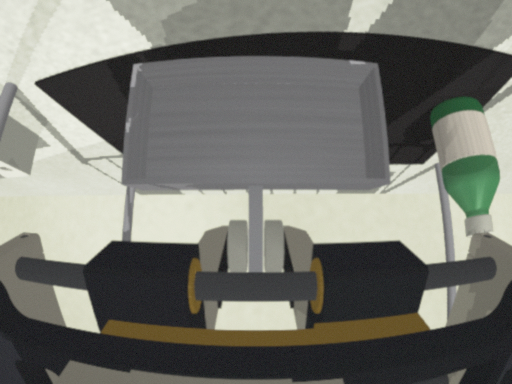

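View pics/e_scene.png

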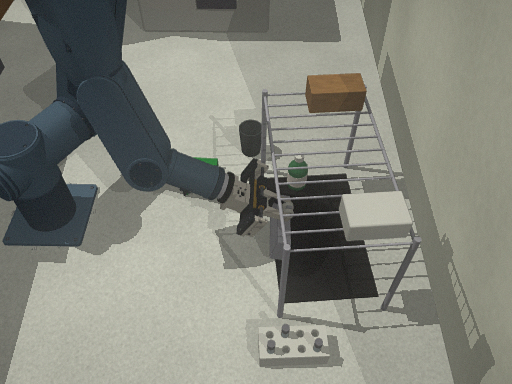

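```bash
python3 - <<'E'
from bench import robot
from h import *
np.set_printoptions(precision=2,suppress=True)
def go(b,p,s):
    r=robot.move_linear(tcp(b,p,10),ori(p),speed=s,f_stop=20); print(np.round(b),p,r,np.array(robot.current_contact_force())); return r
go((643,-70.4,117),.5,60)
for th,p in [(78,.5),(60,.5),(45,.55)]:
    t=np.radians(th); b=(655+109*np.cos(t)-17*np.sin(t),-70.5-(th<70),3+109*np.sin(t)+17*np.cos(t))
    if go(b,p,50): break
print(robot.current_tcp_pos(),robot.current_t())
for n in ["scene","side","wrist"]: cv2.imwrite(f"pics/f_{n}.png",robot.get_image(n)["img"])
E
```

```text
[643. -70. 117.] 0.5 False [-0.2  -0.21 -3.99]
[661. -70. 113.] 0.5 False [-0.52 -1.09 -1.64]
[695. -72. 106.] 0.5 False [2.33 2.09 6.21]
[720. -72.  92.] 0.55 False [6.23 0.43 7.68]
[732.09 -71.95  91.14] 13.7333
```

View pics/f_side.png

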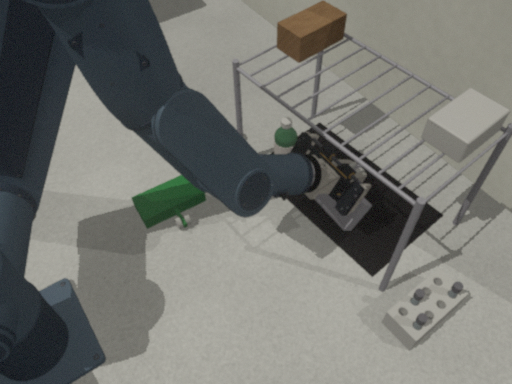

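View pics/f_wrist.png

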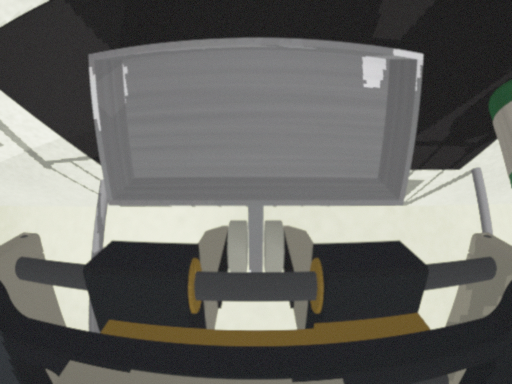

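View pics/f_scene.png

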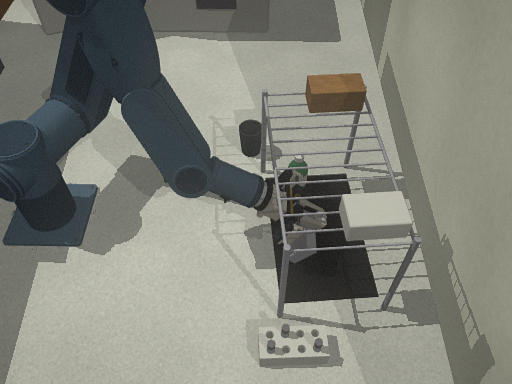

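```bash
python3 - <<'E'
from bench import robot
from h import *
np.set_printoptions(precision=2,suppress=True)
def go(b,p,s):
    r=robot.move_linear(tcp(b,p,10),ori(p),speed=s,f_stop=20); print(np.round(b),p,r,np.array(robot.current_contact_force())); return r
for th,p in [(32,.58),(18,.64),(8,.68),(2,.70)]:
    t=np.radians(th); b=(659+109*np.cos(t)-17*np.sin(t),-72.5,3+109*np.sin(t)+17*np.cos(t))
    if go(b,p,50): break
print(robot.current_tcp_pos(),robot.current_t())
for n in ["scene","side","wrist"]: cv2.imwrite(f"pics/g_{n}.png",robot.get_image(n)["img"])
E
```

```text
[742. -72.  75.] 0.58 False [ 3.41 -0.7   0.94]
[757. -72.  53.] 0.64 False [-1.67 -0.58 -1.46]
[765. -72.  35.] 0.68 False [-0.81 -0.47 -1.42]
[767. -72.  24.] 0.7 False [-0.02 -0.09 -1.43]
[775.19 -72.68  17.19] 16.2083
```

View pics/g_side.png

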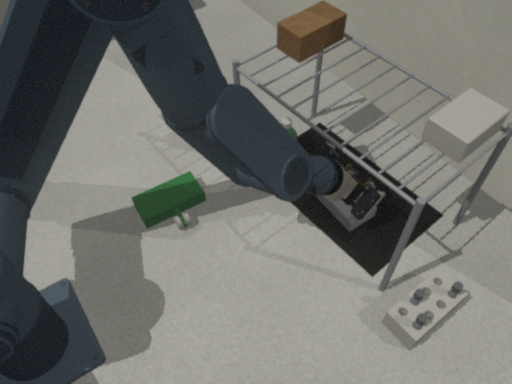

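View pics/g_wrist.png

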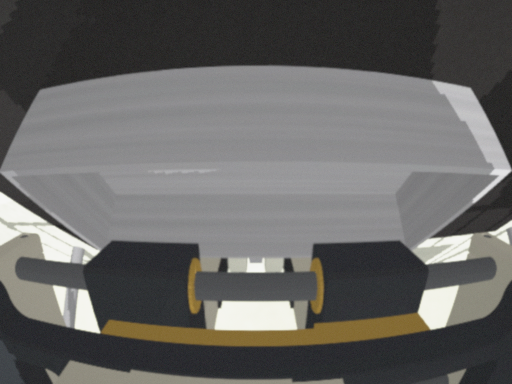

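View pics/g_scene.png

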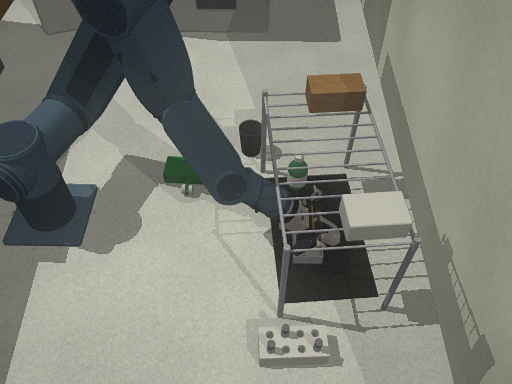

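```bash
python3 - <<'E'
from bench import robot
from h import *
np.set_printoptions(precision=2,suppress=True)
def go(b,p,s):
    r=robot.move_linear(tcp(b,p,10),ori(p),speed=s,f_stop=15); print(np.round(b),p,r,np.array(robot.current_contact_force())); return r
go((767.5,-72.5,20.5),.7,20)
robot.move_gripper(1.0); print(robot.current_gripper_width(),robot.current_contact_force())
go((767.5,-72.5,33),.7,40)
if not go((720,-71.5,75),.7,80):
    go((640,-70,115),.6,120)
print(robot.current_tcp_pos(),robot.current_t())
for n in ["scene","side","wrist"]: cv2.imwrite(f"pics/h_{n}.png",robot.get_image(n)["img"])
E
```

```text
[768. -72.  20.] 0.7 False [ 1.75 -0.12 -0.59]
1.0018079650020546 [0.96 2.18 2.04]
[768. -72.  33.] 0.7 False [-0.24  0.19 -0.2 ]
[720. -72.  75.] 0.7 False [-0.23 -0.05  0.3 ]
[640 -70 115] 0.6 False [ 0.75 -0.29  0.29]
[648.99 -70.57 109.6 ] 20.0833
```

View pics/h_side.png

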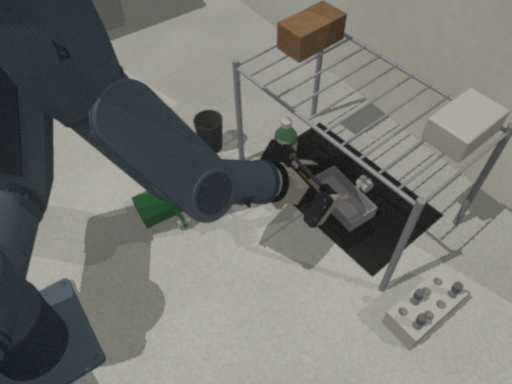

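View pics/h_wrist.png

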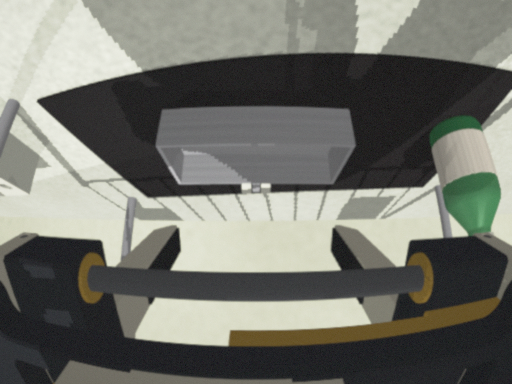

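Released. The tray lies open side up on the mat with its handle pointing to the back. I'll pull clear of the shelf and check that it's flat.

```bash
python3 - <<'E'
from bench import robot
from h import *
print(robot.move_linear(tcp((540,-68.5,80),.6,10),ori(.6),speed=120,f_stop=15))
robot.move_j([-1.2,.1,2.5,2.2,.55,1.65])
print(robot.current_t())
for n in ["scene","side"]: cv2.imwrite(f"pics/i_{n}.png",robot.get_image(n)["img"])
a=cv2.imread("pics/i_scene.png")[150:320,230:430]; b=cv2.imread("pics/i_side.png")[110:300,220:450]
cv2.imwrite("pics/i1.png",cv2.resize(a,None,fx=3.5,fy=3.5,interpolation=cv2.INTER_CUBIC))
cv2.imwrite("pics/i2.png",cv2.resize(b,None,fx=3.1,fy=3.1,interpolation=cv2.INTER_CUBIC))
# bystander change away from the tray
for n,boxes in {"side":dict(cup=(190,105,228,158),bottle=(270,115,302,163),rack=(380,270,475,350),green=(130,170,210,230)),"scene":dict(cup=(236,118,264,158),bottle=(285,152,312,190),rack=(255,320,332,366),green=(160,152,222,198))}.items():
    A=cv2.imread(f"pics/a_{n}.png");B=cv2.imread(f"pics/i_{n}.png");D=cv2.absdiff(cv2.GaussianBlur(A,(3,3),0),cv2.GaussianBlur(B,(3,3),0)).max(2)
    for k,(x,y,X,Y) in boxes.items(): print(n,k,(D[y:Y,x:X]>30).mean().round(3))
E
```

```text
False
22.4417
side cup 0.478
side bottle 0.0
side rack 0.0
side green 0.489
scene cup 0.266
scene bottle 0.0
scene rack 0.0
scene green 0.471
```

View pics/i1.png

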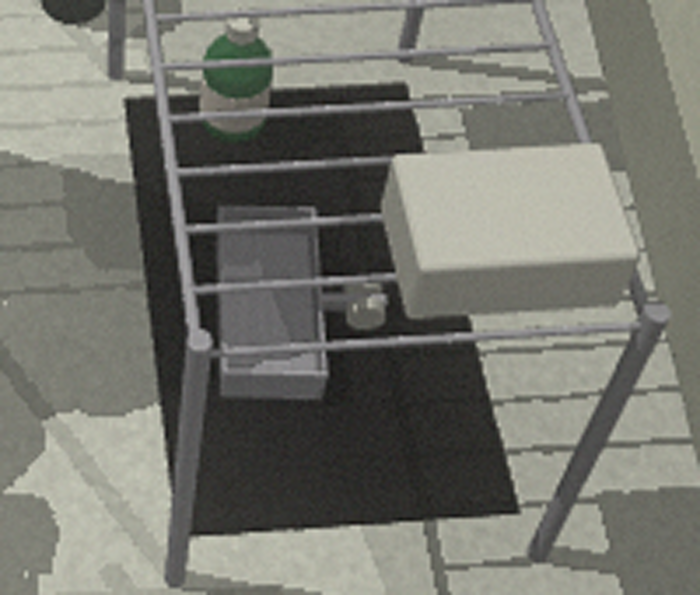

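View pics/i2.png

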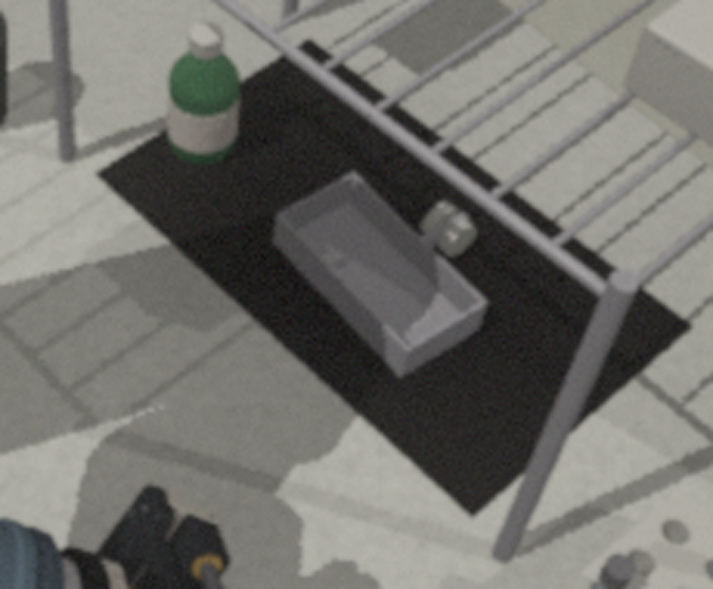

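View pics/i_side.png

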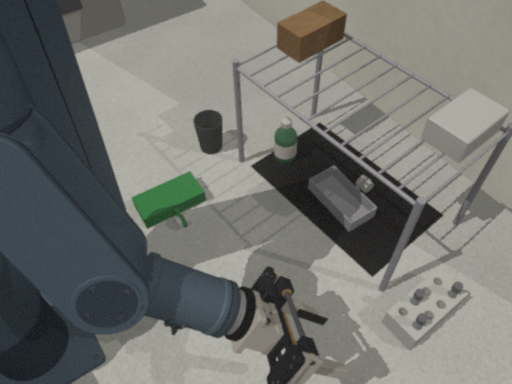

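The crop shows the tray open side up. The bottle and rack boxes are unchanged. The cup and green tray boxes differ, perhaps because the arm's shadow moved, so I'll check their outlines and the tray's flatness numerically.

```bash
python3 - <<'E'
from h import *
np.set_printoptions(precision=1,suppress=True)
s=lambda x,y:(x/3.1+220-.34,y/3.1+110-.34); q=lambda x,y:(x/3.5+230-.36,y/3.5+150-.36)
S=[(276,215),(354,174),(487,300),(403,348)];Q=[(217,207),(315,208),(327,376),(221,373)]
for a,b in zip(S,Q): print("rim",onz("side",*s(*a),37),onz("scene",*q(*b),37),"tri",tri(ray("side",*s(*a)),ray("scene",*q(*b))))
print("barrel",tri(ray("side",*s(449,228)),ray("scene",*q(366,306))))
for n in("a","i"):
    im=cv2.imread(f"pics/{n}_side.png");h=cv2.cvtColor(im,cv2.COLOR_BGR2HSV)
    g=cv2.inRange(h[170:228,130:210],(45,110,20),(80,255,255)); c=cv2.inRange(h[105:158,190:228],(0,0,0),(180,255,55))
    for k,m in(("green",g),("cup",c)):
        l=cv2.connectedComponentsWithStats(m); i=1+l[2][1:,4].argmax(); print(n,k,l[2][i],l[3][i])
E
```

```text
rim [659.2   4.6  37. ] [659.   1.  37.] tri [659.6   4.4  34.8]
rim [733.5   2.3  37. ] [734.4   1.4  37. ] tri [734.9   3.4  34.8]
rim [ 733.5 -144.    37. ] [ 732.3 -148.5   37. ] tri [ 733.3 -145.4   35.4]
rim [ 656.8 -140.8   37. ] [ 656.8 -147.4   37. ] tri [ 658.2 -141.3   31.9]
barrel [770.9 -70.2  14. ]
a green [   6    3   68   52 1514] [41.2 27.2]
a cup [   4    5   28   44 1008] [18.8 25.7]
i green [   3    3   70   54 1901] [36.7 28.4]
i cup [  9  20  23  28 403] [21.7 34.6]
```

```bash
python3 - <<'E'
import cv2,numpy as np
print_=[cv2.resize(cv2.imread(f"pics/{n}_side.png")[95:240,120:235],None,fx=3.3,fy=3.3) for n in "ai"]
cv2.imwrite("pics/j.png",np.hstack(print_))
E
```

```text
(no output)
```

View pics/j.png

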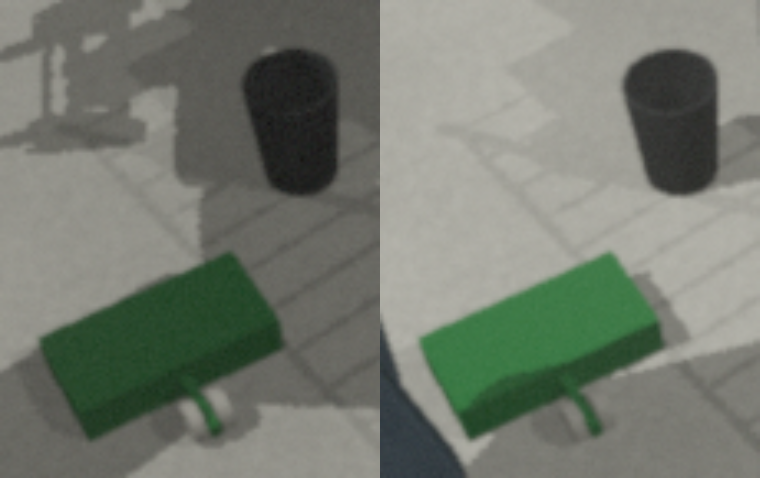

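The cup and green tray have the same outlines before (left) and after (right, shifted 380 px by the layout). Only the shadows differ, so I'm handing in.

```bash
python3 -c "
from bench import robot
print(robot.current_contact_force(),robot.current_t()); print(robot.hand_in())"
```

```text
[-0.34256658  0.1622498   0.07120438] 22.5417
the job is handed in; nothing more can be done
None
```

The steel tray now lies right way up and flat on the mat under the shelf, with its handle pointing to the back. I handed in at 22.5 s with the arm clear of everything.

I gripped the barrel by its ends, let the tray hang under the front part of the shelf, and tipped it over its far edge toward the back. I then lowered it flat, let go and backed out.

**Last checks**
- **Flatness:** three rim corners triangulated at 34.8–35.4 mm and the fourth at 31.9 mm. A flat tray should read 37 mm. I put the gaps down to calibration and to picking corners by eye, since the views show no visible tilt. The barrel read 14 mm instead of 20 mm, probably for the same reason.
- **Position:** the tray spans x from about 658 to 734 mm, well inside the mat.
- **Surroundings:** the bottle and rack are unchanged in both camera views. For the cup and green tray, the automatic comparisons disagreed because the arm's shadow had moved. A before-and-after crop showed their outlines in the same places.
- **Forces:** the force readings taken after each move stayed under about 10 N.

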